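# Feed a parcel through the spring flaps of the outbound lane

### The job

Pick up the small cardboard parcel and set it down on the open infeed deck of the blue outbound lane, in front of the closed orange spring flaps and lengthwise to the lane. Then push it from behind along the lane, letting the parcel itself open the flaps, until it is right through and they close behind it, and press it firmly but gently home against the sprung rubber pad at the far end. Leave it lying flat against the pad with the flaps shut, and do not disturb the tape roll, the yellow bin or the hand scanner.

Things in the scene. Friction and masses are not known exactly. Their poses are not given: they have to be found in the camera images.
- parcel: Closed rigid cardboard box with a band of tape and a blank white label, 90 (its x) x 62 (its y) x 48 mm high, 0.2 to 0.45 kg, lying on the table to the left or right of the lane, yaw within 0.5 rad of robot +x. Origin: centre of its underside, z up. Either end may go first. Meet it gently (under 40 mm/s) when pushing.
- lane: Fixed outbound lane, place and yaw vary. Origin: table height, centre line, at the flap line; x along the lane in the direction of travel (away from the robot), y left, z up. Aluminium deck 6 mm thick: a parcel in the lane has its underside at z = 6 mm. Blue guide wings from x = -37 to -5 mm funnel from 100 mm wide to the inner width of 68 mm; blue side walls, 44 mm high, run from x = -8 to 228 mm.
- infeed (a point): Centre of the open infeed deck, on its top face, at lane x = -85 mm, y = 0, z = 6 mm. The deck has no sides here: it runs from lane x = -150 mm to the guide wings and is 100 mm wide, with yellow lines. A parcel set down with its centre here, its x along the lane's, is clear of the wings and of the flaps.
- bars (a point): Point on the lane's centre line, lane x = 20 mm, z = 63 mm, between the near ends of two steel hold-down bars (6 mm thick, at lane y = +-29 mm, 60 to 66 mm above the table) that run along the lane from here to the end block. A parcel (top at 54 mm) slides below them and cannot be put in from above; closed fingers pointing down can travel along the open 52 mm gap between them.
- flap_left (a joint): Left orange spring flap of slick plastic, 3 mm thick, 34 mm long from its upright hinge at lane x = 0, y = 36 mm, 9 to 49 mm above the table. Angle in rad: 0 shut (across the lane, meeting its twin near the centre line), up to 1.65 open. Opens only in the direction of travel (lane +x); its spring shuts it: 1 N at its free edge to start, 4.4 N fully open.
- flap_right (a joint): Right orange spring flap, the mirror image, hinge at lane y = -36 mm. Same values. Both flaps and friction together resist a parcel with some 3 to 12 N, which drops to 1 to 5 N once the parcel is past them. The parcel, not the gripper, must open them; the gripper may brush a flap (under 8 N).
- flap_left_edge (a point): Middle of the free edge of the left flap, 29 mm above the table; it moves with the flap. The flaps are free to shut once the parcel's rear face has passed lane x = 37 mm. They may then shut behind fingers that are still pushing: back these off the parcel some 10 mm, slowly, then lift them straight up.
- flap_right_edge (a point): Middle of the free edge of the right flap, 29 mm above the table; it moves with the flap.
- end_block: Grey block that closes the far end of the lane, 30 (x) x 84 (y) x 66 mm, fixed to the lane; axes as the lane's, origin at the centre of its underside, at lane x = 218 mm, z = 6 mm (front face at 203 mm). It carries the buffer: a black rubber pad 40 mm wide, 30 mm high, centred 32 mm above the table, on a steel stem screwed out by an amount that varies and is NOT measured.
- buffer_mid (a point): Fixed point of the lane at x = 147 mm, z = 32 mm: mid-range of where the rubber pad's face may lie (lane x = 134 to 160 mm). A parcel first meets the pad with its centre between lane x = 89 and 115 mm: find it by feel. The pad gives 6 mm at 1.5 N per mm, then is solid. Home: over 4 N on the pad for a moment (best, a push of 9 N above the sliding drag); over 20 N damages it.
- tape_roll: Bystander: empty tan ring (tape roll), 96 mm across, 46 mm high, lying on the other side of the lane from the parcel. Origin: centre of its underside.
- yellow_bin: Bystander: open yellow bin, 100 x 130 x 55 mm. Origin: centre of its underside.
- scanner: Bystander: black hand scanner lying flat, 180 mm long along its x, 45 mm wide, 34 mm high. Origin: on its underside, 62 mm behind its red window.
There are look-alikes about, which are no part of the job. Of the things that look like the parcel, the middle-sized one is meant.

How it is judged (in metres and radians):
On the way, in this order (a step that is already met when the one before it is completed fails the run):
1. the parcel stands released and flat on the infeed deck in front of the shut flaps (x of parcel in the frame of lane between -0.14 and -0.046 m and y of parcel in the frame of lane between -0.03 and 0.03 m and z of parcel in the frame of lane between 0.003 and 0.009 m and angle between parcel's own z axis and vertical below 0.06 rad and angle between the x axis of parcel and the x axis of lane, either way round below 0.3 rad and contact force between the fingers and parcel below 0.3 N and value of joint each of flap_left, flap_right below 0.1 rad), for 0.2 s.
2. the parcel, lying flat in the lane, stands in the doorway with both flaps pushed open (y of parcel in the frame of lane between -0.012 and 0.012 m and z of parcel in the frame of lane below 0.01 m and angle between parcel's own z axis and vertical below 0.06 rad and x of parcel in the frame of lane between -0.02 and 0.045 m and value of joint each of flap_left, flap_right above 0.7 rad), for 0.1 s.
3. the parcel is through and pressed home against the buffer with more than 4 N (y of parcel in the frame of lane between -0.012 and 0.012 m and z of parcel in the frame of lane below 0.01 m and angle between parcel's own z axis and vertical below 0.06 rad and x of parcel in the frame of lane above 0.082 m and contact force between parcel and end_block above 4 N), for 0.2 s.
At the end, for the whole second after the job is handed in: The parcel lies flat (within 0.06 rad) on the lane's deck beyond the flaps, its centre more than 82 mm past the flap line and within 12 mm of the centre line, at rest and still touching the buffer pad (more than 0.05 N); both flaps are shut (under 0.08 rad) (y of parcel in the frame of lane between -0.012 and 0.012 m and z of parcel in the frame of lane between 0.003 and 0.01 m and angle between parcel's own z axis and vertical below 0.06 rad and x of parcel in the frame of lane above 0.082 m and contact force between parcel and end_block above 0.05 N and linear speed of parcel below 0.01 m/s and value of joint each of flap_left, flap_right below 0.08 rad).
It fails at once if the parcel is pressed against the buffer or end block with more than 20 N (contact force between parcel and end_block above 20 N).
It fails at once if the gripper itself pushes on a flap with more than 8 N (the parcel opens the flaps) (contact force between the fingers and flap_left above 8 N or contact force between the fingers and flap_right above 8 N).
It fails at once if the tape roll is moved by more than 20 mm (distance of tape_roll from where it was at the start of the episode above 0.02 m).
It fails at once if the yellow bin is moved by more than 20 mm (distance of yellow_bin from where it was at the start of the episode above 0.02 m).
It fails at once if the scanner is moved by more than 20 mm (distance of scanner from where it was at the start of the episode above 0.02 m).
It also fails if it takes over 72 s, if anything falls off the work surface, if the arm or the gripper's body presses on something with over 40 N, if the wrist force passes 120 N, or if a joint passes its speed limit or range.

### The arm

A 6-joint arm with a two-finger parallel gripper is mounted at the origin on the work surface. World frame = base frame: x ahead of the robot, y to its left, z up, the work surface at z = 0. Lengths are in mm, angles in rad, forces in N, time in s.
With the tool pointing down it reaches from about 325 to 775 mm from the base axis. Payload 5.5 kg.
Tool frame: the origin (TCP) lies between the finger pads; the fingertips stand 17 mm ahead of it and the grasp point (between the pads) lies 2 mm behind it; z points along the fingers, x is the direction in which the jaws open and shut, and the axes are right-handed (so a half turn about z gives the same grasp; the last joint's range is limited). The gripper opens to 88 mm and grips with 3 to 60 N. Pads are 20 mm wide; open, the fingers measure 115 mm over their backs; the gripper's body (75 mm by 178 mm) begins 61 mm behind the grasp point.
Start: joints at [1.291, 0.091, 1.231, -0, 1.82, -0.057], TCP at [132.58, 585.183, 239.631] pointing down, gripper open.
Joint ranges: [-2.87, 2.87], [-0.86, 2.18], [0.17, 2.46], [-1.51, 4.65], [0.06, 2.69], [-2.65, 2.65]. Speed limits (rad/s): [2.57, 2.57, 3.01, 3.14, 3.14, 3.14].

### API

Orientations are given as [roll, pitch, yaw] about the fixed x, y, z axes, in that order (R = Rz(yaw) Ry(pitch) Rx(roll)).
In Python, from plant import bot gives the robot as it stands. The module is installed in compiled form; this text tells all that it offers.
- The arm moves only by the shell command python3 -m inch 'ROWS' [FORCE]. ROWS is a JSON object of lists of equal length, an entry for each row: "fingers": the opening in per cent of the stroke, from 0 (shut) to 100 (fully open); "offset": the shift along the tool's x, y, z each as a share of 0.075 m, from -1 to 1, a list of three; "rotation": the turn, a rotation vector about the tool's x, y, z each as a share of pi/4 rad, from -1 to 1, a list of three. In form: {"fingers": [fingers, ...], "offset": [[tx, ty, tz], ...], "rotation": [[wx, wy, wz], ...]}. A call has 1 to 10 rows; each row shifts and turns the pose as measured when the row begins, along the tool's axes as they then stand; what a row does not reach is not made up. A row lasts 1/8 s, in which the tool goes at most 62.5 mm and 10.7 degrees, less where a joint would pass 70% of its speed; a pose out of reach is approached as far as the arm can. A call with a number of a shift or a turn outside -1 to 1 is refused whole. A call with a gripper value outside its range is refused whole. The fingers move at their own pace and stop on an object; FORCE is the grip in N (left out, the last holds). Time passes only in rows, so rows that do not move let the fingers close. It gives the time, the measured TCP pose, the force and the opening at its end, in the units of the state.
- bot.get_obs(): the state, without advancing time (a new reading comes with each control period).
- bot.camera(name): name is "scene" or "top"; returns the picture (480x640x3 uint8, blue, green, red); there is no depth.
- bot.get_calibration(name): a dict with "mtx" (3x3 intrinsics, pixels), "T" (4x4, takes a point from camera to world coordinates). Camera axes: x right, y up, looking along -z (the intrinsics and any distortion apply to the point x, -y, -z); pixel columns grow to the right and rows downward; lengths in mm; the calibration is good to about 2 mm. A picture is of the moment at which its call begins. get_calibration takes no time and is no camera call.
- bot.close_job(): hands the job in, once; it reports no verdict.
The state is a dict: "time_s": time; "joint_positions": joint angles; "dq": joint speeds; "tau": joint torques, N m; "tool_pos": TCP position; "ee_rot": TCP orientation; "ft_force": force on the tool from outside, world axes, zero at the start; "wrist_torque": the same for the moment, N m; "opening": finger opening in mm.
Only numpy, scipy, OpenCV 4.12 (cv2) and the standard library are available. Lean on these libraries where they do the work, as an engineer would, in place of code of your own. Each camera call takes 0.05 s, during which the arm holds its last target. There are 200 camera calls.

## Working session

There is one attempt and no reset: what is moved stays moved. The work goes in short steps, Python scripts to look and compute and a shell command to move; the robot and the scene stay as the last step left them, time stands still between calls to the robot, and variables do not carry over. Pictures are saved under pics/ and viewed, about 8 in all and at most 12, crops included, and the job is handed in when it is done.

```bash
mkdir -p pics && python3 - <<'E'
from plant import bot
import cv2,numpy as np
for n in("top","scene"):
    im=bot.camera(n);cv2.imwrite(f"pics/{n}0.png",im)
    c=bot.get_calibration(n);print(n,{k:np.round(v,4).tolist() if hasattr(v,'__len__') else v for k,v in c.items()})
o=bot.get_obs();print(o)
E
```

```text
top {'mtx': [[447.1699, 0.0, 309.7203], [0.0, 447.1699, 245.3751], [0.0, 0.0, 1.0]], 'T': [[0.0162, 0.9962, -0.0855, 502.247], [-0.9998, 0.0169, 0.0076, -34.7306], [0.009, 0.0854, 0.9963, 1107.8158], [0.0, 0.0, 0.0, 1.0]]}
scene {'mtx': [[474.8434, 0.0, 312.6686], [0.0, 474.8434, 239.1959], [0.0, 0.0, 1.0]], 'T': [[0.2206, -0.8286, 0.5145, 1028.4983], [0.9754, 0.1845, -0.1209, -137.3536], [0.0053, 0.5285, 0.8489, 819.3664], [0.0, 0.0, 0.0, 1.0]]}
{'time_s': 0.1, 'joint_positions': array([ 1.29129669e+00,  9.17957238e-02,  1.23174638e+00, -1.23527499e-05,
        1.81982083e+00, -5.66885432e-02]), 'dq': array([-0.00166702, -0.00081978, -0.00261892,  0.0005765 ,  0.00047748,
       -0.00010998]), 'tau': array([ 2.10465441e-03, -4.47856987e+01, -4.07573783e+01,  6.98800245e-02,
        2.83277698e-02, -9.51320089e-05]), 'tool_pos': array([132.51627197, 584.93870893, 238.62343722]), 'ee_rot': array([-3.14150431e+00,  1.76812001e-03,  1.34798228e+00]), 'ft_force': array([-0.24912368, -0.27517864,  0.13460668]), 'wrist_torque': array([-0.01284921,  0.03114892,  0.04135118]), 'opening': 87.59770409250426}
```

View pics/top0.png

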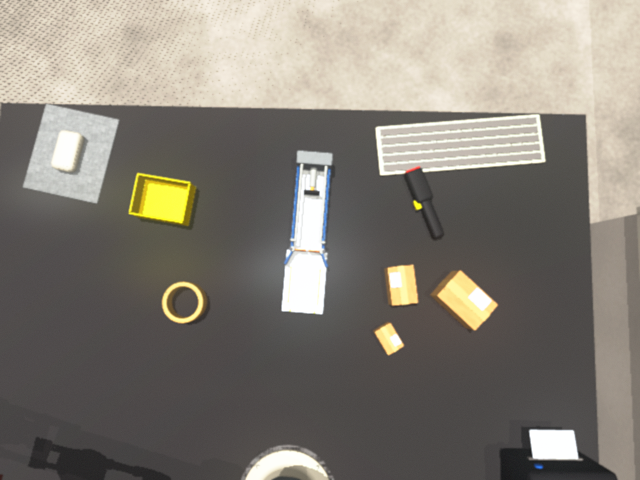

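View pics/scene0.png

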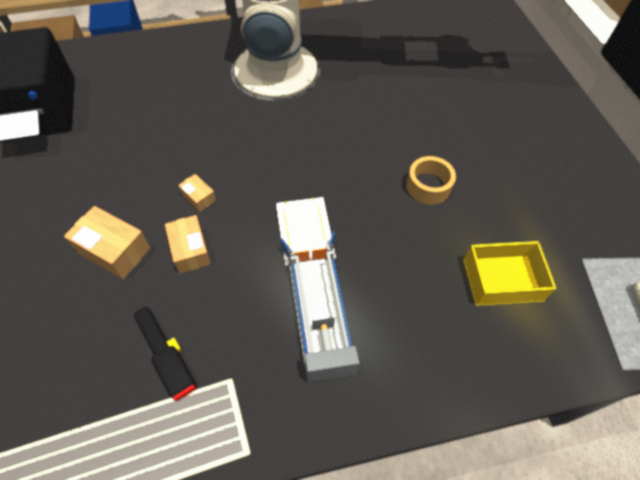

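The top view shows the middle-sized parcel at about (402,285). The lane runs from the deck's near edge at (303,313) to the end block at (314,158), with the flaps at about (305,252). The ring is at (184,302), the bin at (162,201) and the scanner at (424,203). The scene view agrees: parcel (188,243), lane (318,290). Next I'll measure these.

```bash
cat > h.py <<'E'
from plant import bot
import cv2,numpy as np
def ray(n,u,v,z):
    c=bot.get_calibration(n);K=c["mtx"];T=c["T"]
    d=np.linalg.inv(K)@np.array([u,v,1.]);d=T[:3,:3]@np.array([d[0],-d[1],-d[2]])
    o=T[:3,3];return (o+d*(z-o[2])/d[2])
def proj(n,p):
    c=bot.get_calibration(n);q=c["T"][:3,:3].T@(np.array(p,float)-c["T"][:3,3])
    q=c["mtx"]@np.array([q[0],-q[1],-q[2]]);return q[:2]/q[2]
E
python3 - <<'E'
from h import *
a=cv2.imread("pics/top0.png");b=cv2.imread("pics/scene0.png")
def crop(i,x,y,w,h,s):return cv2.resize(i[y:y+h,x:x+w],None,fx=s,fy=s,interpolation=cv2.INTER_CUBIC)
A=crop(a,270,140,160,190,3);B=crop(b,155,185,210,203,570/203)[:570]
A=cv2.resize(A,(480,570));B=cv2.resize(B,(300*1,290)) if 0 else crop(b,265,190,100,190,3)
cv2.imwrite("pics/z1.png",np.hstack([A,B]))
for n,i,roi in(("top",a,(375,255,50,60)),("scene",b,(155,210,60,66))):
    x,y,w,h=roi;r=i[y:y+h,x:x+w];hsv=cv2.cvtColor(r,cv2.COLOR_BGR2HSV)
    m=(hsv[...,2]>90).astype(np.uint8)
    c=max(cv2.findContours(m,0,2)[0],key=cv2.contourArea)+[x,y]
    print(n,cv2.minAreaRect(c),cv2.approxPolyDP(c,2,True).reshape(-1,2).tolist())
# white deck
hsv=cv2.cvtColor(a,cv2.COLOR_BGR2HSV);m=((hsv[...,2]>150)).astype(np.uint8);m[:, :270]=0;m[:,340:]=0;m[:254]=0;m[330:]=0
c=max(cv2.findContours(m,0,2)[0],key=cv2.contourArea);print(cv2.approxPolyDP(c,2,True).reshape(-1,2).tolist())
# row midpoints of the deck
for r in(275,285,295,305):
    s=np.where(m[r])[0];p=ray("top",(s[0]+s[-1])/2,r,6);print(r,s[0],s[-1],p.round(1))
E
```

```text
top ((401.0380554199219, 284.62542724609375), (41.43164825439453, 31.903661727905273), 82.56858825683594) [[414, 264], [384, 268], [388, 304], [405, 305], [419, 302]]
scene ((186.60641479492188, 243.24180603027344), (54.56757736206055, 37.103355407714844), 76.86598205566406) [[196, 214], [164, 223], [171, 258], [179, 272], [210, 263]]
[[286, 254], [281, 310], [321, 314], [327, 254]]
275 284 325 [523.5 -31.5   6. ]
285 283 324 [499.  -29.4   6. ]
295 282 324 [474.6 -28.6   6. ]
305 281 323 [450.2 -26.6   6. ]
```

View pics/z1.png

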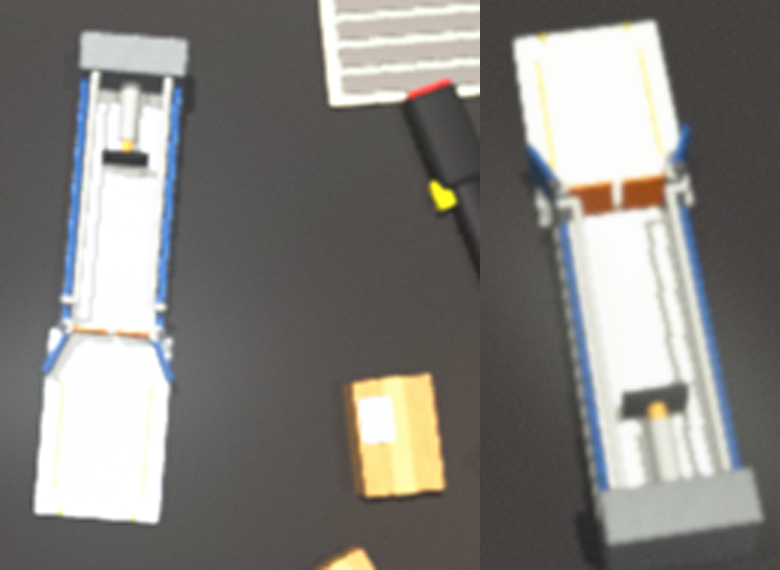

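The zoom shows the parcel's top face, the deck's near corners (35,514) and (159,522), the flap tops at about (75,329) to (148,334), and the end block's front edge at (80,70) to (187,74), all in crop pixels.

```bash
python3 - <<'E'
from h import *
f=lambda x,y:(270+(x-1)/3,140+(y-1)/3)
def R(x,y,z):return ray("top",*f(x,y),z)[:2]
g=lambda x,y:(265+(x-480-1)/3,190+(y-1)/3)
def S(x,y,z):return ray("scene",*g(x,y),z)[:2]
for nm,P in(("near",((35,514,6),(159,522,6))),("flap",((75,329,49),(148,334,49))),("block",((80,70,72),(187,74,72))),("pad",((103,163,47),(148,167,47)))):
    q=[R(*p) for p in P];print(nm,np.round(q,1).tolist(),np.mean(q,0).round(1),np.linalg.norm(q[0]-q[1]).round(1))
for nm,P in(("near",((514,38,6),(655,21,6))),("flap",((567,190,49),(664,178,49))),("block",((605,493,72),(750,471,72))),("pad",((622,392,47),(686,385,47)))):
    q=[S(*p) for p in P];print("scene",nm,np.round(q,1).tolist(),np.mean(q,0).round(1),np.linalg.norm(q[0]-q[1]).round(1))
q=np.array([R(354,380,48),R(431,374,48),R(444,489,48),R(363,497,48)]);print("parcel",q.round(1).tolist(),q.mean(0).round(1))
e=(q[0]+q[1]-q[2]-q[3])/2;print(np.linalg.norm(e),np.arctan2(e[1],e[0]))
s=np.array([ray("scene",u,v,48)[:2] for u,v in((164,223),(196,215))]);print("scene parcel rear edge",s.round(1).tolist())
E
```

```text
near [[434.9, 23.6], [430.0, -77.4]] [432.5 -26.9] 101.1
flap [[583.1, -7.2], [580.1, -65.0]] [581.6 -36.1] 57.9
block [[785.9, -7.9], [784.2, -92.2]] [785.1 -50. ] 84.3
pad [[717.1, -27.1], [714.5, -63.2]] [715.8 -45.1] 36.2
scene near [[428.9, -77.0], [435.9, 23.7]] [432.4 -26.7] 101.0
scene flap [[583.6, -69.1], [588.4, -7.9]] [586.  -38.5] 61.5
scene block [[785.9, -88.9], [791.2, -9.6]] [788.5 -49.3] 79.5
scene pad [[721.6, -65.0], [725.5, -27.8]] [723.5 -46.4] 37.3
parcel [[546.5, -228.6], [552.2, -289.6], [462.0, -299.5], [454.7, -235.8]] [ 503.9 -263.4]
91.38858230055489 0.09368260939549362
scene parcel rear edge [[461.7, -302.4], [456.1, -239.8]]
```

```bash
python3 -m inch '{"fingers":[100,100,100,100,100,100,100,100,100,100],"offset":[[0,0.6,0],[0,0.6,0],[-0.75,0.3,0],[-0.75,0.3,0],[-0.75,0.3,0],[-0.75,0.3,0],[-0.75,0.3,0],[-0.75,0.3,0],[-0.75,0.2,0],[-0.75,0.2,0]],"rotation":[[0,0,-0.202],[0,0,-0.202],[0,0,0],[0,0,0],[0,0,0],[0,0,0],[0,0,0],[0,0,0],[0,0,0],[0,0,0]]}' 20
cat >> h.py <<'E'
def go(x,y,z=None,yaw=None):
    "how far to go: tool-axis offset as share of 75 mm, and turn share"
    from scipy.spatial.transform import Rotation as R
    o=bot.get_obs();p=o["tool_pos"];r=R.from_euler("xyz",o["ee_rot"])
    d=r.inv().apply(np.array([x,y,p[2] if z is None else z])-p)
    print("t",round(o["time_s"],2),"at",p.round(1),o["ee_rot"].round(3),"F",o["ft_force"].round(1),"open",round(o["opening"],1))
    print("total offset share",(d/75).round(3))
    if yaw is not None:
        print("turn share",((R.from_euler("xyz",o["ee_rot"]).inv()*R.from_euler("xyz",[np.pi,0,yaw])).as_rotvec()/(np.pi/4)).round(3))
E
python3 -c "
from h import *
go(504,-263.5,120,1.665)"
```

```text
time_s: 1.35
tool_pos: [439.4, 131.2, 231.5]
ee_rot: [-3.131, 0.012, 1.684]
ft_force: [0.5, -0.6, -0.1]
opening: 87.9
t 1.35 at [439.4 131.2 231.5] [-3.131  0.012  1.684] F [ 0.5 -0.6 -0.1] open 87.9
total offset share [-5.308  0.278  1.55 ]
turn share [-0.013  0.016  0.024]
```

```bash
python3 -m inch '{"fingers":[100,100,100,100,100,100,100,100,100],"offset":[[-0.75,0.04,0],[-0.75,0.04,0],[-0.75,0.04,0],[-0.75,0.04,0],[-0.75,0.04,0],[-0.75,0.04,0.3],[-0.6,0.04,0.4],[-0.3,0,0.4],[0,0,0]],"rotation":[[-0.013,0.016,0.024],[0,0,0],[0,0,0],[0,0,0],[0,0,0],[0,0,0],[0,0,0],[0,0,0],[0,0,0]]}'
python3 -c "
from h import *
go(504,-263.5,120,1.665)
cv2.imwrite('pics/t2.png',cv2.resize(np.hstack([bot.camera('top')[200:360,330:490],bot.camera('scene')[150:310,110:270]]),None,fx=2.5,fy=2.5))"
```

```text
time_s: 2.48
tool_pos: [497.4, -287.1, 142.9]
ee_rot: [-3.138, -0.003, 1.658]
ft_force: [-0.1, 0.4, -0.0]
opening: 87.9
t 2.48 at [ 497.4 -287.1  142.9] [-3.138e+00 -3.000e-03  1.658e+00] F [-0.1  0.4 -0. ] open 87.9
total offset share [0.304 0.116 0.305]
turn share [-0.004 -0.004 -0.009]
```

View pics/t2.png

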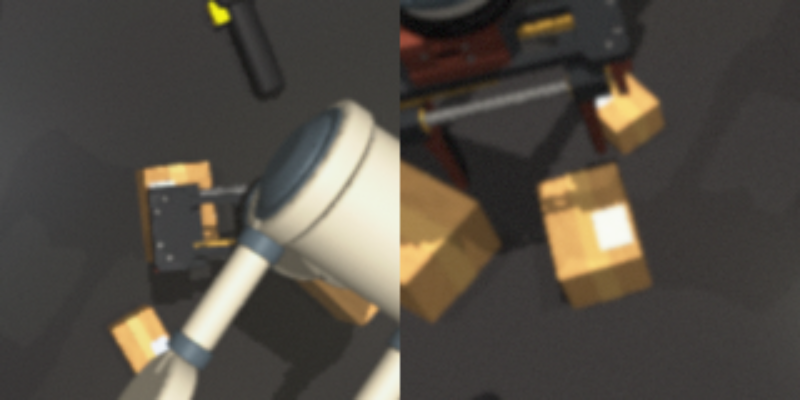

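The gripper stands about 20 mm to the right of the parcel's centre; the large box is close by on its right. Before descending I'll check the clearance to the box, including its height.

```bash
python3 - <<'E'
from h import *
a=cv2.imread("pics/top0.png");b=cv2.imread("pics/scene0.png")
for n,i,(x,y,w,h) in(("top",a,(428,262,75,75)),("scene",b,(60,200,95,85))):
    r=cv2.cvtColor(i[y:y+h,x:x+w],cv2.COLOR_BGR2HSV);m=(r[...,2]>80).astype(np.uint8)
    c=max(cv2.findContours(m,0,2)[0],key=cv2.contourArea)+[x,y]
    print(n,[(p.tolist(),[ray(n,*p,z)[:2].round().tolist() for z in(0,60,75)]) for p in cv2.approxPolyDP(c,2.5,True).reshape(-1,2)])
go(504,-263.5,120,1.665)
E
```

```text
top [([428, 262], [[561.0, -338.0], [558.0, -321.0], [557.0, -317.0]]), ([428, 336], [[379.0, -337.0], [386.0, -320.0], [388.0, -316.0]]), ([502, 336], [[382.0, -518.0], [389.0, -492.0], [390.0, -486.0]]), ([502, 262], [[564.0, -522.0], [561.0, -496.0], [560.0, -489.0]])]
scene [([92, 205], [[347.0, -459.0], [397.0, -435.0], [409.0, -429.0]]), ([63, 237], [[417.0, -515.0], [461.0, -487.0], [473.0, -480.0]]), ([79, 254], [[465.0, -482.0], [506.0, -456.0], [516.0, -450.0]]), ([123, 279], [[541.0, -397.0], [576.0, -378.0], [585.0, -374.0]]), ([150, 246], [[477.0, -343.0], [517.0, -328.0], [527.0, -325.0]]), ([141, 229], [[431.0, -360.0], [475.0, -343.0], [486.0, -339.0]])]
t 2.58 at [ 498.9 -286.2  146.8] [3.14 0.   1.66] F [-1.   0.1  0.6] open 88.1
total offset share [0.296 0.094 0.357]
turn share [ 0.002  0.    -0.006]
```

```bash
python3 -m inch '{"fingers":[100,100,100,100],"offset":[[0.296,0.094,0.2],[0,0,0.2],[0,0,0],[0,0,0]],"rotation":[[0,0,-0.006],[0,0,0],[0,0,0],[0,0,0]]}'
python3 -c "
from h import *
go(504,-263.5,32,1.665)"
```

```text
time_s: 3.08
tool_pos: [506.6, -261.7, 123.1]
ee_rot: [3.132, 0.006, 1.669]
ft_force: [-0.5, -0.9, 0.6]
opening: 87.9
t 3.08 at [ 506.6 -261.7  123.1] [3.132 0.006 1.669] F [-0.5 -0.9  0.6] open 87.9
total offset share [-0.013 -0.049  1.215]
turn share [0.013 0.008 0.005]
```

```bash
python3 -m inch '{"fingers":[100,100,100,100,100,100,100],"offset":[[0,-0.04,0.2],[0,0,0.25],[0,0,0.25],[0,0,0.25],[0,0,0.15],[0,0,0.05],[0,0,0]],"rotation":[[0.012,0.008,0],[0,0,0],[0,0,0],[0,0,0],[0,0,0],[0,0,0],[0,0,0]]}'
python3 -c "
from h import *
go(504,-263.5,32,1.665)"
```

```text
time_s: 3.95
tool_pos: [502.7, -262.5, 29.7]
ee_rot: [-3.14, -0.002, 1.667]
ft_force: [-0.3, -0.4, 1.1]
opening: 88.2
t 3.95 at [ 502.7 -262.5   29.7] [-3.140e+00 -2.000e-03  1.667e+00] F [-0.3 -0.4  1.1] open 88.2
total offset share [-0.014  0.016 -0.03 ]
turn share [-0.002 -0.002  0.003]
```

Close, with a 20 N grip, and lift.

```bash
python3 -m inch '{"fingers":[40,40,40,40,40,40],"offset":[[0,0,0],[0,0,0],[0,0,0],[0,0,0],[0,0,0],[0,0,0]],"rotation":[[0,0,0],[0,0,0],[0,0,0],[0,0,0],[0,0,0],[0,0,0]]}' 25
python3 -c "
from h import *
go(504,-263.5,32,1.665)"
```

```text
time_s: 4.7
tool_pos: [503.6, -263.3, 31.7]
ee_rot: [3.141, 0.001, 1.667]
ft_force: [0.4, 0.4, -1.1]
opening: 62.0
t 4.7 at [ 503.6 -263.3   31.7] [3.141e+00 1.000e-03 1.667e+00] F [ 0.4  0.4 -1.1] open 62.0
total offset share [-0.003  0.005 -0.004]
turn share [0.001 0.001 0.003]
```

```bash
python3 -m inch '{"fingers":[40,40,40,40,40,40,40,40,40,40],"offset":[[0,0,-0.2],[0,0,-0.4],[0,0,-0.4],[0,0,-0.2],[0.5,0,0],[0.6,0,0],[0.6,0,0],[0.6,0,0],[0.4,0,0],[0,0,0]],"rotation":[[0,0,0],[0,0,0],[0,0,0],[0,0,0],[0,0,0.1],[0,0,0.1],[0,0,0],[0,0,0],[0,0,0],[0,0,0]]}'
python3 -c "
from h import *
go(497.3,-31,60,1.506)"
```

```text
time_s: 5.95
tool_pos: [505.0, -54.6, 125.0]
ee_rot: [-3.137, -0.002, 1.504]
ft_force: [0.1, 0.6, -3.4]
opening: 62.0
t 5.95 at [505.  -54.6 125. ] [-3.137e+00 -2.000e-03  1.504e+00] F [ 0.1  0.6 -3.4] open 62.0
total offset share [ 0.306 -0.12   0.868]
turn share [-0.005 -0.003 -0.003]
```

```bash
python3 -m inch '{"fingers":[40,40,40,40,40,40],"offset":[[0.2,-0.1,0],[0.1,-0.02,0.2],[0,0,0.3],[0,0,0.3],[0,0,0.1],[0,0,0]],"rotation":[[-0.005,-0.003,0],[0,0,0],[0,0,0],[0,0,0],[0,0,0],[0,0,0]]}'
python3 - <<'E'
from h import *
go(497.3,-31,39,1.506)
t=bot.camera("top");s=bot.camera("scene")
cv2.imwrite("pics/t3.png",cv2.resize(np.hstack([t[200:340,230:370],s[150:290,240:380]]),None,fx=2.85,fy=2.85))
E
```

```text
time_s: 6.7
tool_pos: [495.2, -32.2, 52.1]
ee_rot: [-3.138, 0.001, 1.5]
ft_force: [0.6, -0.3, -3.8]
opening: 62.0
t 6.7 at [495.2 -32.2  52.1] [-3.138e+00  1.000e-03  1.500e+00] F [ 0.6 -0.3 -3.8] open 62.0
total offset share [0.018 0.027 0.175]
turn share [-0.004  0.001 -0.008]
```

View pics/t3.png

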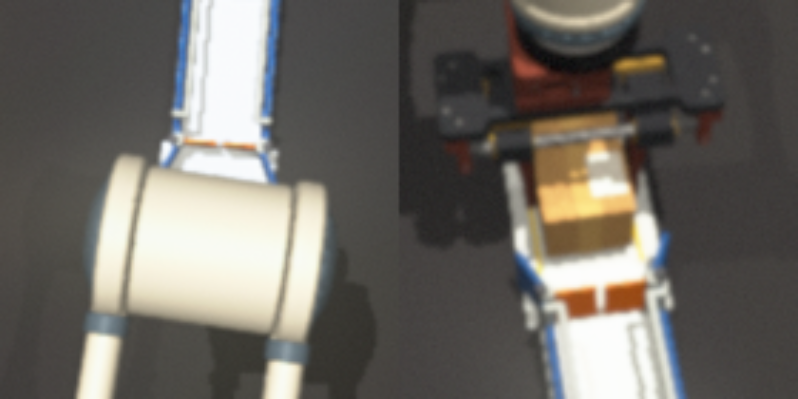

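The parcel hangs over the infeed deck, centred between the yellow lines and lined up with the lane, and the flaps are shut (scene crop about (600,300)). I'll lower it.

```bash
python3 -m inch '{"fingers":[40,40,40,40,40],"offset":[[0.018,0.025,0.05],[0,0,0.05],[0,0,0.05],[0,0,0.03],[0,0,0]],"rotation":[[-0.004,0,-0.008],[0,0,0],[0,0,0],[0,0,0],[0,0,0]]}'
python3 -c "
from h import *
go(497.3,-31,38,1.506)"
```

```text
time_s: 7.42
tool_pos: [499.3, -31.1, 40.9]
ee_rot: [3.136, 0.001, 1.507]
ft_force: [-1.5, -0.4, -3.2]
opening: 62.1
t 7.42 at [499.3 -31.1  40.9] [3.136e+00 1.000e-03 1.507e+00] F [-1.5 -0.4 -3.2] open 62.1
total offset share [-0.    -0.026  0.039]
turn share [0.007 0.002 0.001]
```

```bash
python3 -m inch '{"fingers":[40,40,40,40],"offset":[[0,-0.02,0.025],[0,0,0.025],[0,0,0.01],[0,0,0]],"rotation":[[0.007,0,0],[0,0,0],[0,0,0],[0,0,0]]}'
python3 -c "
from h import *
go(497.3,-31,38,1.506)"
```

```text
time_s: 7.92
tool_pos: [497.9, -31.1, 37.8]
ee_rot: [3.141, 0.002, 1.507]
ft_force: [-0.5, -0.3, -3.1]
opening: 62.0
t 7.92 at [497.9 -31.1  37.8] [3.141e+00 2.000e-03 1.507e+00] F [-0.5 -0.3 -3.1] open 62.0
total offset share [ 0.    -0.008 -0.003]
turn share [0.001 0.002 0.001]
```

```bash
python3 -m inch '{"fingers":[40,40,40],"offset":[[0,0,0.015],[0,0,0.015],[0,0,0]],"rotation":[[0,0,0],[0,0,0],[0,0,0]]}'

```

```text
time_s: 8.3
tool_pos: [498.1, -31.1, 37.8]
ee_rot: [3.14, 0.002, 1.507]
ft_force: [-0.3, 0.2, -2.6]
opening: 61.8
```

```bash
python3 -m inch '{"fingers":[40,40,40],"offset":[[0,0,0.03],[0,0,0.02],[0,0,0.01]],"rotation":[[0,0,0],[0,0,0],[0,0,0]]}'

```

```text
time_s: 8.68
tool_pos: [498.2, -31.2, 37.6]
ee_rot: [3.139, 0.002, 1.507]
ft_force: [-3.7, -0.2, 2.9]
opening: 62.0
```

Contact has been made (+2.9 N). Release, then lift clear.

```bash
python3 -m inch '{"fingers":[100,100,100,100,100,100,100,100,100],"offset":[[0,0,0],[0,0,0],[0,0,0],[0,0,0],[0,0,-0.2],[0,0,-0.4],[0,0,-0.4],[0,0,-0.3],[0,0,0]],"rotation":[[0,0,0],[0,0,0],[0,0,0],[0,0,0],[0,0,0],[0,0,0],[0,0,0],[0,0,0],[0,0,0]]}'
python3 -c "
from h import *
u=np.array([.9979,-.065])
b=np.array([582.1,-36.6])-165*u
print(b);go(b[0],b[1],130,1.506)"
```

```text
time_s: 9.8
tool_pos: [499.3, -31.1, 141.8]
ee_rot: [3.134, 0.002, 1.507]
ft_force: [0.3, -0.3, -0.2]
opening: 87.9
[417.4465 -25.875 ]
t 9.8 at [499.3 -31.1 141.8] [3.134e+00 2.000e-03 1.507e+00] F [ 0.3 -0.3 -0.2] open 87.9
total offset share [ 1.000e-03 -1.095e+00  1.480e-01]
turn share [0.01  0.003 0.001]
```

```bash
python3 -m inch '{"fingers":[0,0,0,0,0,0],"offset":[[0,-0.35,0],[0,-0.4,0],[0,-0.3,0],[0,-0.1,0],[0,0,0],[0,0,0]],"rotation":[[0.01,0.003,0],[0,0,0],[0,0,0],[0,0,0],[0,0,0],[0,0,0]]}' 20
python3 - <<'E'
from h import *
go(417.4,-25.9,34,1.506)
t=bot.camera("top");s=bot.camera("scene");cv2.imwrite("pics/top4.png",t);cv2.imwrite("pics/scene4.png",s)
cv2.imwrite("pics/t4.png",cv2.resize(np.hstack([t[200:340,230:370],s[150:290,240:380]]),None,fx=2.85,fy=2.85))
u=np.array([.9979,-.065]);v=np.array([.065,.9979]);O=np.array([582.1,-36.6])
for x,y in((-130,31),(-130,-31),(-40,31),(-40,-31)):print(proj("scene",[*(O+x*u+y*v),54]).round(1))
E
```

```text
time_s: 10.55
tool_pos: [410.9, -25.5, 138.6]
ee_rot: [-3.139, -0.001, 1.507]
ft_force: [0.4, 0.3, 0.2]
opening: 31.3
t 10.55 at [410.9 -25.5 138.6] [-3.139e+00 -1.000e-03  1.507e+00] F [0.4 0.3 0.2] open 31.3
total offset share [-1.000e-03  9.100e-02  1.394e+00]
turn share [-0.003 -0.001  0.001]
[315.6 191.3]
[285.3 195. ]
[323.1 228. ]
[291.2 232.1]
```

View pics/t4.png

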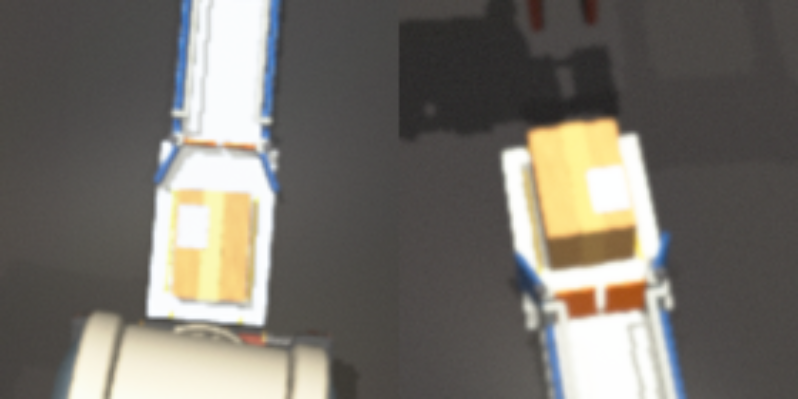

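The parcel sits on the deck. Its top corners in the scene view, at about (285,195), (316,192), (291,232) and (322.5,228), match those predicted for the centre of the infeed to within 1 px. The flaps are shut. Now I lower the closed fingers behind it.

```bash
python3 -m inch '{"fingers":[0,0,0,0,0,0,0,0],"offset":[[0,0.02,0.1],[0,0.02,0.3],[0,0,0.3],[0,0,0.3],[0,0,0.2],[0,0,0.12],[0,0,0.03],[0,0,0]],"rotation":[[0,0,0],[0,0,0],[0,0,0],[0,0,0],[0,0,0],[0,0,0],[0,0,0],[0,0,0]]}'
python3 -c "
from h import *
go(443,-27.5,34,1.506)"
```

```text
time_s: 11.65
tool_pos: [415.3, -25.7, 32.4]
ee_rot: [-3.138, -0.001, 1.507]
ft_force: [-0.1, 0.6, -0.2]
opening: 0.9
t 11.65 at [415.3 -25.7  32.4] [-3.138e+00 -1.000e-03  1.507e+00] F [-0.1  0.6 -0.2] open 0.9
total offset share [-0.     0.37  -0.022]
turn share [-0.004 -0.001  0.001]
```

```bash
cat >> h.py <<'E'
def lane():
    o=bot.get_obs();u=np.array([.9979,-.065]);v=np.array([.065,.9979]);d=o["tool_pos"][:2]-[582.1,-36.6];f=o["ft_force"]
    print("t %.2f lane x %.1f y %.1f z %.1f yaw-lane %.4f F along %.1f side %.1f up %.1f"%(o["time_s"],d@u,d@v,o["tool_pos"][2],o["ee_rot"][2]-np.pi/2+.065,f[:2]@u,f[:2]@v,f[2]),"rp",o["ee_rot"][:2].round(3))
E
python3 -m inch '{"fingers":[0,0,0,0,0,0,0,0,0,0],"offset":[[0,0.035,-0.01],[0,0.035,0],[0,0.035,0],[0,0.035,0],[0,0.035,0],[0,0.035,0],[0,0.035,0],[0,0.035,0],[0,0.035,0],[0,0.035,0]],"rotation":[[-0.004,0,0],[0,0,0],[0,0,0],[0,0,0],[0,0,0],[0,0,0],[0,0,0],[0,0,0],[0,0,0],[0,0,0]]}'
python3 -c "
from h import *
lane()"
```

```text
time_s: 12.9
tool_pos: [443.6, -27.5, 35.2]
ee_rot: [3.141, -0.001, 1.507]
ft_force: [-4.3, 0.4, 3.7]
opening: 0.6
t 12.90 lane x -138.8 y 0.1 z 35.2 yaw-lane 0.0015 F along -4.4 side 0.1 up 3.7 rp [ 3.141e+00 -1.000e-03]
```

```bash
python3 -m inch '{"fingers":[0,0,0,0,0,0,0,0,0,0],"offset":[[0,0.04,0],[0,0.04,0],[0,0.04,0],[0,0.04,0],[0,0.04,0],[0,0.04,0],[0,0.04,0],[0,0.04,0],[0,0.04,0],[0,0.04,0]],"rotation":[[0,0,0],[0,0,0],[0,0,0],[0,0,0],[0,0,0],[0,0,0],[0,0,0],[0,0,0],[0,0,0],[0,0,0]]}'
python3 -c "
from h import *
lane()"
```

```text
time_s: 14.15
tool_pos: [474.1, -29.4, 35.2]
ee_rot: [-3.138, -0.001, 1.507]
ft_force: [-6.1, 0.3, 4.0]
opening: 0.4
t 14.15 lane x -108.2 y 0.1 z 35.2 yaw-lane 0.0014 F along -6.1 side -0.1 up 4.0 rp [-3.138e+00 -1.000e-03]
```

```bash
python3 -m inch '{"fingers":[0,0,0,0,0,0,0,0,0,0],"offset":[[0,0.04,0],[0,0.04,0],[0,0.04,0],[0,0.04,0],[0,0.04,0],[0,0.04,0],[0,0.04,0],[0,0.04,0],[0,0.04,0],[0,0.04,0]],"rotation":[[-0.005,0,0],[0,0,0],[0,0,0],[0,0,0],[0,0,0],[0,0,0],[0,0,0],[0,0,0],[0,0,0],[0,0,0]]}'
python3 -c "
from h import *
lane()"
```

```text
time_s: 15.4
tool_pos: [479.4, -29.8, 35.9]
ee_rot: [-3.074, -0.0, 1.507]
ft_force: [-20.9, 1.8, 13.7]
opening: 0.8
t 15.40 lane x -103.0 y 0.1 z 35.9 yaw-lane 0.0016 F along -20.9 side 0.4 up 13.7 rp [-3.074 -0.   ]
```

The push has stalled: 21 N with no motion and the tool tilting. Stop and look.

```bash
python3 - <<'E'
from h import *
lane()
t=bot.camera("top");s=bot.camera("scene")
cv2.imwrite("pics/t5.png",cv2.resize(np.hstack([t[210:310,265:345],s[170:270,265:345]]),None,fx=5,fy=5,interpolation=cv2.INTER_CUBIC))
lane()
E
```

```text
t 15.40 lane x -103.0 y 0.1 z 35.9 yaw-lane 0.0016 F along -20.9 side 0.4 up 13.7 rp [-3.074 -0.   ]
t 15.50 lane x -103.0 y 0.1 z 35.9 yaw-lane 0.0016 F along -21.4 side -0.3 up 15.3 rp [-3.074 -0.   ]
```

View pics/t5.png

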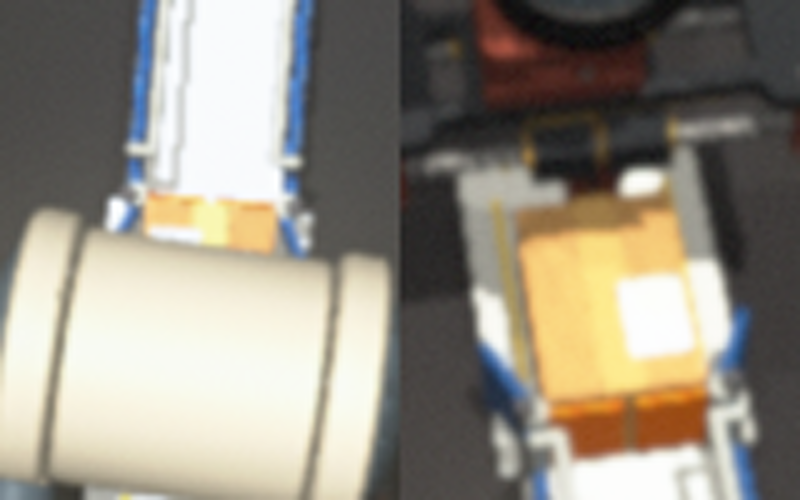

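The parcel's front has just met the flaps (scene crop about (630,400)). The tool tilted with its tips leaning back, so it pushes downward and wedges the parcel. I'll back off a little and set the tips leaning slightly forward.

```bash
python3 -m inch '{"fingers":[0,0,0,0],"offset":[[0,-0.06,0],[0,-0.03,0],[0,0,0],[0,0,0]],"rotation":[[-0.06,0,0],[-0.06,0,0],[0,0,0],[0,0,0]]}'
python3 -c "
from h import *
lane()"
```

```text
time_s: 16.0
tool_pos: [475.4, -29.6, 36.3]
ee_rot: [3.106, 0.0, 1.507]
ft_force: [-0.0, -0.0, -0.2]
opening: 0.7
t 16.00 lane x -107.0 y 0.0 z 36.3 yaw-lane 0.0015 F along -0.0 side -0.0 up -0.2 rp [3.106 0.   ]
```

```bash
python3 -m inch '{"fingers":[0,0,0,0,0],"offset":[[0,0.035,0],[0,0.035,0],[0,0.035,-0.003],[0,0.035,-0.005],[0,0.035,-0.005]],"rotation":[[0,0,0],[0,0,0],[-0.004,0,0],[-0.006,0,0],[-0.006,0,0]]}'
python3 -c "
from h import *
lane()"
```

```text
time_s: 16.62
tool_pos: [480.0, -29.9, 36.6]
ee_rot: [3.123, 0.0, 1.508]
ft_force: [-14.2, 1.2, 8.0]
opening: 0.3
t 16.62 lane x -102.3 y 0.0 z 36.6 yaw-lane 0.0017 F along -14.3 side 0.3 up 8.0 rp [3.123 0.   ]
```

```bash
python3 -m inch '{"fingers":[0,0,0,0],"offset":[[0,0.03,-0.02],[0,0.035,-0.02],[0,0.035,-0.02],[0,0.035,-0.015]],"rotation":[[-0.015,0,0],[-0.015,0,0],[-0.01,0,0],[-0.01,0,0]]}'
python3 -c "
from h import *
lane()"
```

```text
time_s: 17.12
tool_pos: [479.9, -29.9, 36.5]
ee_rot: [3.116, -0.0, 1.508]
ft_force: [-11.2, 0.4, 4.8]
opening: 0.5
t 17.12 lane x -102.5 y 0.0 z 36.5 yaw-lane 0.0018 F along -11.2 side -0.3 up 4.8 rp [ 3.116 -0.   ]
```

```bash
python3 -m inch '{"fingers":[0,0,0],"offset":[[0,0.05,-0.035],[0,0.055,-0.035],[0,0.06,-0.035]],"rotation":[[-0.015,0,0],[-0.015,0,0],[-0.015,0,0]]}'
python3 -c "
from h import *
lane()"
```

```text
time_s: 17.5
tool_pos: [480.1, -29.7, 36.5]
ee_rot: [3.117, -0.001, 1.508]
ft_force: [-15.4, 0.7, 3.0]
opening: 0.5
t 17.50 lane x -102.2 y 0.2 z 36.5 yaw-lane 0.0018 F along -15.5 side -0.3 up 3.0 rp [ 3.117e+00 -1.000e-03]
```

```bash
python3 -m inch '{"fingers":[0,0,0],"offset":[[0,0.065,-0.05],[0,0.065,-0.05],[0,0.065,-0.05]],"rotation":[[-0.02,0,0],[-0.02,0,0],[-0.02,0,0]]}'
python3 -c "
from h import *
lane()"
```

```text
time_s: 17.88
tool_pos: [480.2, -29.3, 37.1]
ee_rot: [3.112, -0.002, 1.508]
ft_force: [-12.0, 0.6, -3.0]
opening: 0.5
t 17.88 lane x -102.1 y 0.6 z 37.1 yaw-lane 0.0019 F along -12.0 side -0.2 up -3.0 rp [ 3.112e+00 -2.000e-03]
```

```bash
python3 -m inch '{"fingers":[0,0,0],"offset":[[0,0.09,-0.045],[0,0.09,-0.045],[0,0.09,-0.045]],"rotation":[[-0.015,0,0],[-0.015,0,0],[-0.015,0,0]]}'
python3 -c "
from h import *
lane()"
```

```text
time_s: 18.25
tool_pos: [481.2, -29.2, 36.7]
ee_rot: [3.132, -0.003, 1.508]
ft_force: [-23.2, 1.1, 5.0]
opening: 0.5
t 18.25 lane x -101.2 y 0.9 z 36.7 yaw-lane 0.0017 F along -23.2 side -0.4 up 5.0 rp [ 3.132e+00 -3.000e-03]
```

```bash
python3 - <<'E'
from h import *
t=np.mean([bot.camera("top") for _ in range(3)],0).astype(np.uint8);s=np.mean([bot.camera("scene") for _ in range(3)],0).astype(np.uint8)
cv2.imwrite("pics/top6.png",t);cv2.imwrite("pics/scene6.png",s)
cv2.imwrite("pics/t6.png",cv2.resize(np.hstack([t[235:275,280:330],s[230:270,282:332]]),None,fx=8,fy=8,interpolation=cv2.INTER_CUBIC))
lane()
u=np.array([.9979,-.065]);v=np.array([.065,.9979]);O=np.array([582.1,-36.6])
for x,y,z in((0,36,49),(0,-36,49),(0,2,49),(0,0,9),(-2,31,54),(-2,-31,54),(-5,34,50),(-5,-34,50)):
    P=[*(O+x*u+y*v),z];a=proj("top",P);b=proj("scene",P);print((x,y,z),((a-[280,235])*8+4).round(),((b-[282,230])*8+[404,4]).round())
E
```

```text
t 18.55 lane x -101.1 y 0.9 z 36.7 yaw-lane 0.0017 F along -22.5 side -0.9 up 5.7 rp [ 3.132e+00 -3.000e-03]
(0, 36, 49) [ 99. 114.] [782. 136.]
(0, -36, 49) [341. 134.] [480. 177.]
(0, 2, 49) [214. 123.] [640. 155.]
(0, 0, 9) [220. 134.] [631. 240.]
(-2, 31, 54) [115. 121.] [760. 121.]
(-2, -31, 54) [324. 138.] [499. 156.]
(-5, 34, 50) [105. 131.] [770. 118.]
(-5, -34, 50) [333. 150.] [485. 155.]
```

View pics/t6.png

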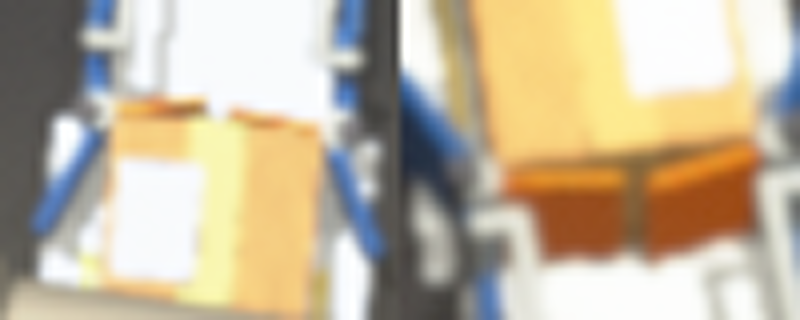

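The flaps have just begun to open, about 0.15 rad, with the parcel square and about 1 mm left of centre. So it isn't jammed. The short lever at the hinges simply needs more force at first, so I'll push harder and watch it.

```bash
python3 -m inch '{"fingers":[0,0,0],"offset":[[-0.01,0.11,-0.06],[-0.01,0.11,-0.06],[-0.01,0.11,-0.06]],"rotation":[[-0.025,0,0],[-0.025,0,0],[-0.025,0,0]]}'
python3 -c "
from h import *
lane()"
```

```text
time_s: 18.92
tool_pos: [482.7, -29.7, 36.8]
ee_rot: [3.139, -0.007, 1.508]
ft_force: [-28.5, 5.1, 5.8]
opening: 0.7
t 18.93 lane x -99.7 y 0.5 z 36.8 yaw-lane 0.0024 F along -28.7 side 3.2 up 5.8 rp [ 3.139 -0.007]
```

```bash
python3 -m inch '{"fingers":[0,0,0],"offset":[[0.005,0.12,-0.09],[0,0.12,-0.09],[0,0.12,-0.09]],"rotation":[[-0.04,0,0],[-0.04,0,0],[-0.04,0,0]]}'
python3 -c "
from h import *
lane()"
```

```text
time_s: 19.3
tool_pos: [483.3, -28.0, 38.7]
ee_rot: [3.12, -0.01, 1.508]
ft_force: [-24.7, 2.3, -5.6]
opening: 0.5
t 19.30 lane x -99.2 y 2.2 z 38.7 yaw-lane 0.0025 F along -24.8 side 0.6 up -5.6 rp [ 3.12 -0.01]
```

Progress is slow at 25–28 N and the finger is creeping sideways and upward. Pressing on the parcel at tip height (about 19 mm), below the flaps' mid-height of 29 mm, tends to tip it. I'll back off, recentre and raise the contact.

```bash
python3 -m inch '{"fingers":[0,0,0,0,0],"offset":[[0,-0.1,0],[0,-0.06,0],[-0.035,0,-0.07],[0,0,0],[0,0,0]],"rotation":[[0,0,0],[0,0,0],[0.01,0,0],[0,0,0],[0,0,0]]}'
python3 -c "
from h import *
lane();o=bot.get_obs();go(*o['tool_pos'],1.5058)"
```

```text
time_s: 19.92
tool_pos: [471.8, -30.2, 43.9]
ee_rot: [3.128, -0.01, 1.508]
ft_force: [-0.1, 0.4, -0.2]
opening: 0.2
t 19.93 lane x -110.5 y -0.8 z 43.9 yaw-lane 0.0024 F along -0.1 side 0.4 up -0.2 rp [ 3.128 -0.01 ]
t 19.93 at [471.8 -30.2  43.9] [ 3.128 -0.01   1.508] F [-0.1  0.4 -0.2] open 0.2
total offset share [0. 0. 0.]
turn share [ 0.017 -0.013  0.003]
```

```bash
python3 -m inch '{"fingers":[0,0,0,0,0,0],"offset":[[0.015,0.02,0],[0,0.04,0],[0,0.04,0],[0,0.06,-0.02],[0,0.1,-0.04],[0,0.13,-0.05]],"rotation":[[-0.005,-0.013,0.003],[0,0,0],[0,0,0],[-0.01,0,0],[-0.02,0,0],[-0.025,0,0]]}'
python3 -c "
from h import *
lane()"
```

```text
time_s: 20.68
tool_pos: [482.9, -29.6, 44.7]
ee_rot: [3.133, 0.0, 1.506]
ft_force: [-32.6, 2.4, 9.3]
opening: 0.3
t 20.68 lane x -99.4 y 0.6 z 44.7 yaw-lane -0.0003 F along -32.7 side 0.3 up 9.3 rp [3.133 0.   ]
```

```bash
python3 -m inch '{"fingers":[0,0,0],"offset":[[0,0.14,-0.08],[0,0.14,-0.08],[0,0.14,-0.08]],"rotation":[[-0.035,0,0],[-0.035,0,0],[-0.035,0,0]]}'
python3 - <<'E'
from h import *
lane()
t=np.mean([bot.camera("top") for _ in range(2)],0).astype(np.uint8);s=np.mean([bot.camera("scene") for _ in range(2)],0).astype(np.uint8)
cv2.imwrite("pics/t7.png",cv2.resize(np.hstack([t[235:285,275:335],s[190:240+0,275:335] if 0 else s[215:265,275:335]]),None,fx=6.6,fy=6.6,interpolation=cv2.INTER_CUBIC))
lane()
E
```

```text
time_s: 21.05
tool_pos: [485.3, -28.0, 45.6]
ee_rot: [3.131, -0.003, 1.506]
ft_force: [-29.6, 3.6, 0.5]
opening: 0.8
t 21.05 lane x -97.2 y 2.3 z 45.6 yaw-lane -0.0001 F along -29.7 side 1.6 up 0.5 rp [ 3.131e+00 -3.000e-03]
t 21.25 lane x -97.1 y 2.4 z 45.6 yaw-lane 0.0000 F along -29.4 side 1.4 up 0.5 rp [ 3.131 -0.004]
```

View pics/t7.png

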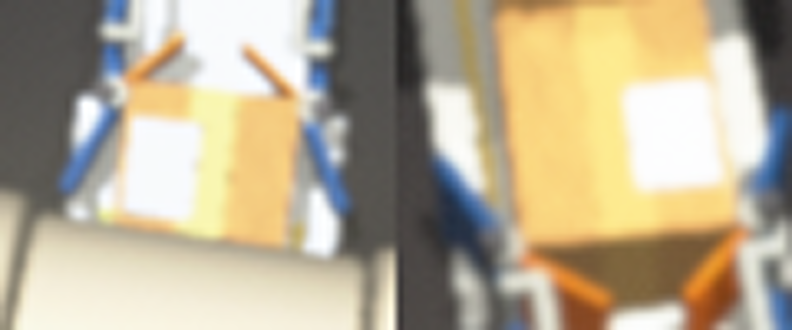

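It's working: both flaps stand about 0.75 rad open and the parcel's front is in the doorway, flat and straight. I'll carry on with smaller steps, nudging slightly right.

```bash
python3 -m inch '{"fingers":[0,0,0],"offset":[[-0.02,0.12,-0.06],[-0.02,0.1,-0.05],[-0.01,0.07,-0.04]],"rotation":[[-0.025,-0.003,0],[-0.02,0,0],[-0.015,0,0]]}'
python3 -c "
from h import *
lane()"
```

```text
time_s: 21.62
tool_pos: [484.7, -28.5, 44.9]
ee_rot: [-3.138, -0.008, 1.507]
ft_force: [-15.6, 1.4, 2.7]
opening: 0.8
t 21.62 lane x -97.8 y 1.7 z 44.9 yaw-lane 0.0010 F along -15.7 side 0.3 up 2.7 rp [-3.138 -0.008]
```

```bash
python3 -m inch '{"fingers":[0,0,0,0],"offset":[[-0.01,0.15,-0.08],[-0.01,0.15,-0.08],[-0.01,0.15,-0.08],[-0.01,0.15,-0.08]],"rotation":[[-0.045,-0.01,0],[-0.04,0,0],[-0.04,0,0],[-0.04,0,0]]}'
python3 -c "
from h import *
lane()"
```

```text
time_s: 22.12
tool_pos: [499.7, -30.7, 50.4]
ee_rot: [3.098, -0.004, 1.507]
ft_force: [-7.9, 1.0, -0.8]
opening: 0.6
t 22.12 lane x -82.6 y 0.5 z 50.4 yaw-lane 0.0016 F along -7.9 side 0.5 up -0.8 rp [ 3.098 -0.004]
```

Over the hump: the force is down to 8 N. I'll continue gently, easing the height and lean back.

```bash
python3 -m inch '{"fingers":[0,0,0,0,0,0],"offset":[[0,0.045,0.01],[0,0.045,0.01],[0,0.045,0.01],[0,0.045,0.01],[0,0.045,0.01],[0,0.045,0.01]],"rotation":[[0.005,-0.005,0],[0.005,0,0],[0.005,0,0],[0.005,0,0],[0,0,0],[0,0,0]]}'
python3 -c "
from h import *
lane()"
```

```text
time_s: 22.88
tool_pos: [502.4, -30.6, 44.0]
ee_rot: [-3.118, 0.0, 1.507]
ft_force: [-21.0, 0.3, 17.5]
opening: 0.5
t 22.88 lane x -80.0 y 0.8 z 44.0 yaw-lane 0.0016 F along -21.0 side -1.1 up 17.5 rp [-3.118  0.   ]
```

```bash
python3 -m inch '{"fingers":[0,0,0,0,0,0,0],"offset":[[0,-0.03,-0.03],[0,0.04,-0.02],[0,0.06,-0.03],[0,0.06,-0.03],[0,0.06,-0.03],[0,0.06,-0.03],[0,0.06,-0.03]],"rotation":[[-0.07,0,0],[-0.01,0,0],[-0.015,0,0],[-0.015,0,0],[-0.015,0,0],[-0.015,0,0],[-0.015,0,0]]}'
python3 -c "
from h import *
lane()"
```

```text
time_s: 23.75
tool_pos: [514.8, -31.0, 51.5]
ee_rot: [3.079, -0.001, 1.507]
ft_force: [-5.7, 0.9, -0.3]
opening: 0.4
t 23.75 lane x -67.5 y 1.2 z 51.5 yaw-lane 0.0017 F along -5.8 side 0.5 up -0.3 rp [ 3.079e+00 -1.000e-03]
```

```bash
python3 -m inch '{"fingers":[0,0,0,0,0,0,0,0,0,0],"offset":[[0,-0.06,0],[0,0,0.09],[-0.01,0,0.07],[0,0.03,0],[0,0.04,-0.01],[0,0.045,-0.012],[0,0.045,-0.012],[0,0.045,-0.012],[0,0.045,-0.012],[0,0.045,-0.012]],"rotation":[[0,0,0],[0.05,0,0],[0,0,0],[0,0,0],[0,0,0],[-0.005,0,0],[-0.005,0,0],[-0.005,0,0],[-0.005,0,0],[-0.005,0,0]]}'
python3 -c "
from h import *
lane()"
```

```text
time_s: 25.0
tool_pos: [531.7, -32.8, 43.0]
ee_rot: [3.105, -0.001, 1.507]
ft_force: [-4.5, -0.1, -2.3]
opening: 0.5
t 25.00 lane x -50.5 y 0.5 z 43.0 yaw-lane 0.0017 F along -4.5 side -0.4 up -2.3 rp [ 3.105e+00 -1.000e-03]
```

```bash
python3 -m inch '{"fingers":[0,0,0,0,0,0,0,0,0,0],"offset":[[0,0.045,0],[0,0.045,-0.005],[0,0.045,-0.005],[0,0.045,-0.008],[0,0.045,-0.008],[0,0.045,-0.008],[0,0.045,-0.008],[0,0.045,-0.008],[0,0.045,-0.008],[0,0.045,-0.008]],"rotation":[[0,0,0],[0,0,0],[-0.003,0,0],[-0.003,0,0],[-0.003,0,0],[-0.003,0,0],[-0.003,0,0],[-0.003,0,0],[-0.003,0,0],[-0.003,0,0]]}'
python3 -c "
from h import *
lane()"
```

```text
time_s: 26.25
tool_pos: [564.7, -35.0, 47.5]
ee_rot: [3.093, -0.001, 1.507]
ft_force: [-7.5, 1.2, -3.1]
opening: 0.3
t 26.25 lane x -17.5 y 0.5 z 47.5 yaw-lane 0.0016 F along -7.6 side 0.7 up -3.1 rp [ 3.093e+00 -1.000e-03]
```

```bash
python3 -m inch '{"fingers":[0,0,0,0,0,0,0,0,0,0],"offset":[[0,0.04,0.01],[0,0.04,0.005],[0,0.04,0],[0,0.04,0],[0,0.04,0],[0,0.04,-0.004],[0,0.04,-0.004],[0,0.04,-0.004],[0,0.04,-0.004],[0,0.04,-0.004]],"rotation":[[0,0,0],[0,0,0],[0,0,0],[0,0,0],[0,0,0],[0,0,0],[0,0,0],[0,0,0],[0,0,0],[0,0,0]]}'
python3 -c "
from h import *
lane()"
```

```text
time_s: 27.5
tool_pos: [593.1, -36.7, 45.4]
ee_rot: [3.103, -0.001, 1.507]
ft_force: [-5.9, 0.2, -2.2]
opening: 0.4
t 27.50 lane x 11.0 y 0.6 z 45.4 yaw-lane 0.0017 F along -5.9 side -0.2 up -2.2 rp [ 3.103e+00 -1.000e-03]
```

```bash
python3 -m inch '{"fingers":[0,0,0,0,0,0,0],"offset":[[0,0.035,0],[0,0.035,0],[0,0.035,0],[0,0.035,0],[0,0.035,0],[0,0.035,0],[0,0.03,0]],"rotation":[[0,0,0],[0,0,0],[0,0,0],[0,0,0],[0,0,0],[0,0,0],[0,0,0]]}'
python3 -c "
from h import *
lane()"
```

```text
time_s: 28.38
tool_pos: [613.2, -37.9, 46.4]
ee_rot: [3.101, -0.002, 1.508]
ft_force: [-2.4, -2.6, -1.2]
opening: 0.0
t 28.38 lane x 31.1 y 0.8 z 46.4 yaw-lane 0.0018 F along -2.2 side -2.7 up -1.2 rp [ 3.101e+00 -2.000e-03]
```

```bash
python3 -m inch '{"fingers":[0,0,0],"offset":[[0,0.025,0],[0,0.025,0],[0,0.025,0]],"rotation":[[0,0,0],[0,0,0],[0,0,0]]}'
python3 -c "
from h import *
lane()"
python3 -m inch '{"fingers":[0,0,0],"offset":[[0,0.025,0],[0,0.025,0],[0,0.025,0]],"rotation":[[0,0,0],[0,0,0],[0,0,0]]}'
python3 -c "
from h import *
lane()"
```

```text
time_s: 28.75
tool_pos: [620.3, -38.3, 47.5]
ee_rot: [3.098, -0.002, 1.508]
ft_force: [-3.5, 1.0, -1.2]
opening: 0.6
t 28.75 lane x 38.3 y 0.8 z 47.5 yaw-lane 0.0018 F along -3.6 side 0.8 up -1.2 rp [ 3.098e+00 -2.000e-03]
time_s: 29.12
tool_pos: [622.7, -37.8, 46.8]
ee_rot: [3.108, -0.003, 1.508]
ft_force: [-12.0, 1.3, 4.7]
opening: 0.6
t 29.12 lane x 40.5 y 1.5 z 46.8 yaw-lane 0.0023 F along -12.0 side 0.5 up 4.7 rp [ 3.108e+00 -3.000e-03]
```

The pad has been met, at a TCP lane x of about 38. I'll press a little more, keeping the total under 16 N so the pad cannot get near 20 N.

```bash
python3 -m inch '{"fingers":[0,0],"offset":[[0,0.03,-0.02],[0,0.03,-0.015]],"rotation":[[-0.008,0,0],[-0.008,0,0]]}'
python3 -c "
from h import *
lane()"

```

```text
time_s: 29.38
tool_pos: [624.1, -37.5, 47.6]
ee_rot: [3.104, -0.003, 1.508]
ft_force: [-7.3, 0.5, -2.3]
opening: 0.7
t 29.38 lane x 42.0 y 1.8 z 47.6 yaw-lane 0.0025 F along -7.3 side 0.0 up -2.3 rp [ 3.104e+00 -3.000e-03]
```

```bash
python3 -m inch '{"fingers":[0,0],"offset":[[-0.005,0.04,-0.008],[0,0.04,-0.012]],"rotation":[[-0.008,0,0],[-0.008,0,0]]}'
python3 -c "
from h import *
lane()"

```

```text
time_s: 29.62
tool_pos: [625.0, -37.6, 46.8]
ee_rot: [3.105, -0.004, 1.509]
ft_force: [-15.8, 1.7, 5.0]
opening: 0.5
t 29.62 lane x 42.9 y 1.8 z 46.8 yaw-lane 0.0028 F along -15.9 side 0.6 up 5.0 rp [ 3.105 -0.004]
```

```bash
python3 - <<'E'
from h import *
for i in range(8): s=bot.camera("scene")
lane()
t=bot.camera("top")
cv2.imwrite("pics/t8.png",cv2.resize(np.hstack([t[150:270,280:340],s[200:320,270:370]]),None,fx=4.8,fy=4.8,interpolation=cv2.INTER_CUBIC))
E
```

```text
t 30.02 lane x 42.9 y 1.7 z 46.8 yaw-lane 0.0027 F along -14.0 side -0.1 up 2.5 rp [ 3.105 -0.004]
```

View pics/t8.png

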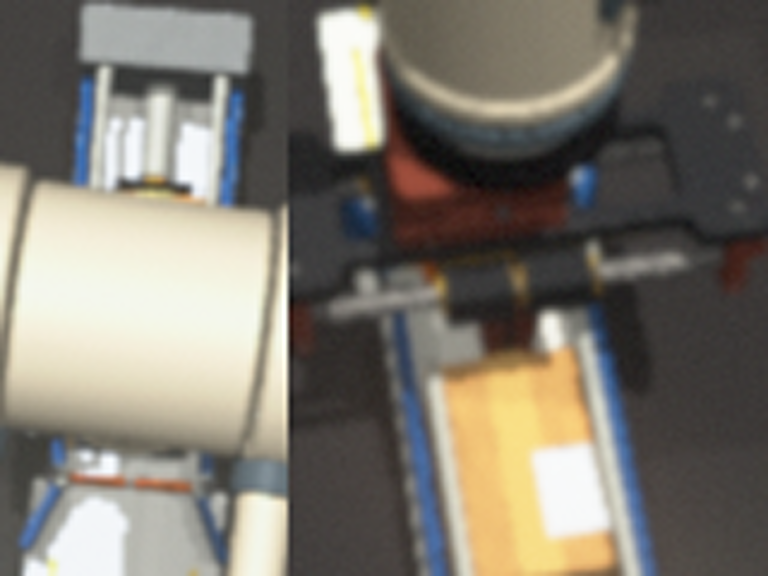

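The picture shows the parcel against the pad and both flaps already shut behind the fingers (top crop, row about 482). The push held at about 14 N for 0.4 s. Now I back off slowly and then lift straight up.

```bash
python3 -m inch '{"fingers":[0,0,0,0,0,0,0,0],"offset":[[-0.01,-0.015,0],[-0.01,-0.02,0],[0,-0.025,0],[0,-0.025,0],[0,-0.025,0],[0,-0.025,0],[0,-0.02,0],[0,0,0]],"rotation":[[0,0,0],[0,0,0],[0,0,0],[0.01,0.003,0],[0.01,0,0],[0.01,0,0],[0.01,0,0],[0,0,0]]}'
python3 -c "
from h import *
lane()"

```

```text
time_s: 31.08
tool_pos: [615.5, -38.8, 48.9]
ee_rot: [3.131, -0.006, 1.509]
ft_force: [-0.8, -0.2, 0.8]
opening: 0.3
t 31.07 lane x 33.4 y 0.0 z 48.9 yaw-lane 0.0027 F along -0.8 side -0.2 up 0.8 rp [ 3.131 -0.006]
```

```bash
python3 -m inch '{"fingers":[0,0,0,0,0,0,0,0,0,0],"offset":[[0,0,-0.1],[0,0,-0.2],[0,0,-0.3],[0,0,-0.3],[0,0,-0.5],[0,0,-0.5],[0,-0.5,0],[0,-0.7,0],[0,-0.7,0],[0,-0.7,0]],"rotation":[[0,0,0],[0,0,0],[0,0,0],[0,0,0],[0,0,0],[0,0,0],[0,0,0],[0,0,0],[0,0,0],[0,0,0]]}'
python3 - <<'E'
from h import *
lane()
t=bot.camera("top");s=bot.camera("scene")
cv2.imwrite("pics/t9.png",cv2.resize(np.hstack([t[150:270,280:340],s[200:320,270:370]]),None,fx=4.8,fy=4.8,interpolation=cv2.INTER_CUBIC))
cv2.imwrite("pics/top9.png",t)
E
```

```text
time_s: 32.33
tool_pos: [417.2, -27.4, 203.9]
ee_rot: [3.12, -0.005, 1.509]
ft_force: [-0.5, 0.8, -0.1]
opening: 0.6
t 32.33 lane x -165.2 y -1.5 z 203.9 yaw-lane 0.0031 F along -0.5 side 0.8 up -0.1 rp [ 3.12  -0.005]
```

View pics/t9.png

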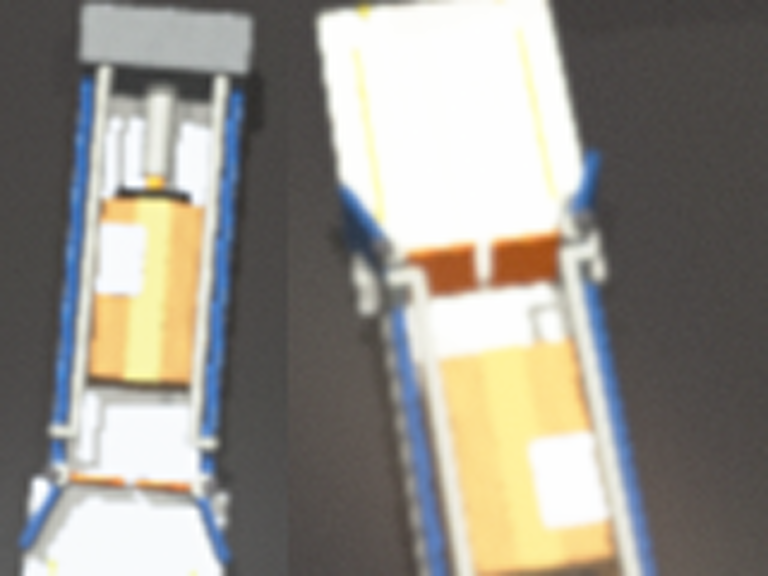

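```bash
python3 -c "
from plant import bot
print(bot.close_job())"
```

```text
the job is handed in; nothing more can be done
None
```

I picked up the middle-sized parcel and set it on the infeed deck, on the centre line and square to the lane. I then pushed it through the flaps with closed fingers and pressed it home against the pad. After that I backed the fingers off about 10 mm and lifted straight up. The job was handed in at about 32 s of the 72 s limit, and no verdict was reported.

**Last checks**
- **Final picture:** the parcel lies straight in the lane and touches the pad, its centre about 95 mm past the flap line. Both flaps are shut.
- **Press on the pad:** the push held at 14–16 N in total for about 0.4 s. That leaves an estimated 9–11 N on the pad after sliding drag, and the pad's load could not have reached 20 N. I could not read the pad force directly.
- **Bystanders:** the arm stayed well clear of the tape roll, bin and scanner, but I did not measure their positions again at the end.

**What disagreed with the description**
- **Flap resistance:** opening the flaps took up to about 33 N along the lane, against the 3–12 N stated. Some of that was my own doing: the tool tilted under load and pressed the parcel down. The first pushes stalled until I corrected the lean, raised the contact point and pushed harder.
- **Doorway step:** I saw the flaps open to about 0.75 rad as the parcel entered. I took no picture with its centre in the doorway, so I judged that step from the tool position.

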